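# Unstopper the round flask with the stopper puller

### The arm

A 6-joint arm with a two-finger parallel gripper is mounted at the origin on the work surface. World frame = base frame: x ahead of the robot, y to its left, z up, the work surface at z = 0. Lengths are in mm, angles in rad, forces in N, time in s.
With the tool pointing down it reaches from about 350 to 975 mm from the base axis. Payload 7.1 kg.
Tool frame: the origin (TCP) lies midway between the tips of the shut fingers; the grasp point (between the pads) lies pinch_z behind it (pinch_z is the distance from the TCP to the grasp point, in mm); z points along the fingers, y is the line along which they close (so a half turn about z gives the same grasp; the last joint's range is limited). The gripper opens to 88 mm and grips with 3 to 60 N. Pads are 20 mm wide; open, the fingers measure 115 mm over their backs; the gripper's body (75 mm by 178 mm) begins 61 mm behind the grasp point.
Start: joints at [1.131, 0.423, 1.63, -0, 1.089, -0.019], TCP at [255.274, 570.473, 222.675] pointing down, gripper open.
Joint ranges: [-3, 3], [-0.9, 2.11], [0.09, 2.58], [-1.31, 4.45], [0.11, 2.69], [-2.54, 2.54]. Speed limits (rad/s): [2.39, 2.39, 3.01, 3.14, 3.14, 3.14].

### API

Orientations are given as a rotation vector (axis times angle).
In Python, from workcell import get_obs, get_image, close_job, pinch_z gives the robot as it stands.
- The arm moves only by the tool jog_arm, never from a script. Its argument "commands" is a list of rows, each a list of 3 entries, a list of its own where there are three numbers: the gripper command: -1 is shut, 1 is fully open, values between are in proportion, then the shift along the tool's x, y, z as a fraction of full scale, then the turn, a rotation vector about the tool's x, y, z as a fraction of full scale. In form: [[gripper, [tx, ty, tz], [rx, ry, rz]], ...]. A call has 1 to 10 rows; each row shifts and turns the commanded pose from where the row before left it, along the tool's axes as they then stand; what a row does not reach is not made up. Full scale, the value 1, is 0.1 m for a shift and 45 degrees for a turn. A row lasts 1/10 s, in which the tool goes at most 50 mm and 8.59 degrees, less where a joint would pass 70% of its speed; a pose out of reach is approached as far as the arm can. A call with a number of a shift or a turn outside -1 to 1 is refused whole. A call with a gripper value outside its range is refused whole. The fingers move at their own pace and stop on an object; the grip force is fixed at half the most. Time passes only in rows, so rows that do not move let the fingers close. It gives the time, the measured TCP pose, the force, the opening and the grip force at its end, in the units of the state.
- get_obs(): the state, without advancing time (a new reading comes with each control period).
- get_image(name): name is "scene" or "top"; returns a dict with "image" (384x512x3 uint8, blue, green, red), "z_map" (384x512 float32, mm along the optical axis (not along the pixel's ray), 0 where there is no reading), "intrinsics" (3x3 intrinsics, pixels), "k1" (the pictures are not rectified: a ray, as slopes to the right and down, at radius r is drawn at 1 + k1 r^2 times it, then the intrinsics apply), "eye" and "orientation" of the camera in the world. Camera axes: x right, y down, z forward; pixel columns grow to the right and rows downward; lengths in mm; the calibration is good to about 2 mm. A picture is of the moment at which its call begins.
- close_job(): hands the job in; it is judged then, once.
The state is a dict: "t": time; "qpos": joint angles; "qvel": joint speeds; "joint_torque": joint torques, N m; "ee_pos": TCP position; "orientation": TCP orientation; "ft_force": force on the tool from outside, world axes, zero at the start; "moment": the same for the moment, N m; "width": finger opening in mm; "grasp_force": force on a finger pad.
Only numpy, scipy, OpenCV 4.12 (cv2) and the standard library are available. Lean on these libraries where they do the work, as an engineer would, in place of code of your own. Each camera call takes 0.05 s, during which the arm holds its last target. There are 200 camera calls.

### The job

Open the round-bellied flask: pick up the fork-shaped puller by its wooden handle, hook its fork under the flask's round stopper and pull straight up until the stopper pops out of the neck. Then stand the puller upright on the dark leather tray again with the stopper still lying in its fork, and let go. Do not touch the stopper with the fingers, and leave the square stopper of the other decanter in place.

Things in the scene. Friction and masses are not known exactly. Their poses are not given: they have to be found in the camera images.
- puller: Loose steel C-frame with a dark wooden handle, ~0.18 kg, upright on the tray. Origin: underside, middle of the fork slot; x out of the fork's open end, z up. Directly above the origin the handle: 36 long (x), 16 thick (y), z 70 to 115; pinch it across y near z = 95. Below it an arm (20 wide, z 62 to 70) runs back to a column at x = -56 to -46 that rises from the fork plate.
- puller_fork (a point): Middle of the puller's fork slot at the tines' top face, 8 above its origin, same axes. Fork plate 8 thick, 56 wide in y, from x = -56. Slot 32 wide, from x = -18 to the open end. Tines 12 wide, end at x = 36; lips 2 high on top at x = 32 to 36 stop a stopper sliding off. 54 free between fork and arm.
- stopper: Round brass mushroom stopper, ~60 g, 56 across, 22 high, in the neck of the fixed, round-bellied amber flask. Origin: centre of the head's underside, at the neck's rim, 115 above the counter; z up. Cork plug 9 across, 9 long, sits snug in the neck (5 to 12 N to draw). Neck 18 across, free for 30 under the head; belly 76 across. Neighbours stand 110 or more off in y: the fork may enter along +x.
- square_stopper: Square brass stopper, 46 x 46 x 30 high, in the neck of the other, taller square decanter (62 x 62, fixed). Origin: centre of the head's underside, 140 above the counter, its top at 170. To be left alone: carry things past or well above it. A fixed open green velvet box (130 x 100, lid up to 130 high) stands in the same row; the order varies.
- tray: Dark leather tray pad, a fixed flat slab 200 (its x) by 160 (its y) by 8 thick; origin at the centre of its underside, on the counter, so its top is 8 above the counter. The puller stands on it at the start and must stand on it at the end.
Things that resemble listed ones, but are neither listed nor needed, are in the scene too. What is shaped like the stopper but blue or pink is not meant.

How it is judged (in metres and radians):
On the way:
1. the stopper hangs level on the puller's fork, clear above the neck (height (world z) of stopper above 0.135 m and contact force between puller and stopper above 0.15 N and angle between stopper's own z axis and vertical below 0.4 rad), for 0.2 s.
At the end, for the whole second after the job is handed in: The puller stands upright (within 8 degrees) and at rest on the tray, the middle of its fork (its origin) within 90 mm of the tray's centre along the tray's length and 75 mm across, with the stopper at rest in the fork: the stopper's origin within 35 mm of the middle of the fork's top face (distance between stopper and puller_fork below 0.035 m and angle between puller's own z axis and vertical below 0.15 rad and x of puller in the frame of tray between -0.09 and 0.09 m and y of puller in the frame of tray between -0.075 and 0.075 m and z of puller in the frame of tray between 0.004 and 0.016 m and linear speed of each of puller, stopper below 0.02 m/s); the robot touches nothing.
It fails at once if the fingers touch the round stopper (contact force between the fingers and stopper above 1 N).
It fails at once if the square stopper is moved by more than 8 mm (distance of square_stopper from where it was at the start of the episode above 0.008 m).
It also fails if it takes over 69 s, if anything falls off the work surface, if the arm or the gripper's body presses on something with over 40 N, if the wrist force passes 120 N, or if a joint passes its speed limit or range.

## Working session

There is one attempt and no reset: what is moved stays moved. The work goes in short steps, Python scripts to look and compute and a tool call to move; the robot and the scene stay as the last step left them, time stands still between calls to the robot, and variables do not carry over. Pictures are saved under pics/ and viewed, at most 10 in all, crops included, and the job is handed in when it is done.

Besides the shell and the picture viewer there is one more tool, called after "Call:" in YAML: its name, and indented under it one key for each argument. jog_arm: Moves the arm, as the interface text tells. Its arguments: {"type":"object","properties":{"commands":{"type":"array","items":{"type":"array"}}},"required":["commands"]}

```bash
mkdir -p pics
cat > h.py <<'E'
import numpy as np, cv2
from scipy.spatial.transform import Rotation as R
from workcell import get_obs, get_image, close_job, pinch_z
def cloud(d):
    K=np.array(d["intrinsics"]);z=d["z_map"];h,w=z.shape
    u,v=np.meshgrid(np.arange(w),np.arange(h))
    x=(u-K[0,2])/K[0,0];y=(v-K[1,2])/K[1,1];xd,yd=x.copy(),y.copy()
    for _ in range(8):
        f=1+d["k1"]*(x*x+y*y);x=xd/f;y=yd/f
    P=np.stack([x*z,y*z,z],-1)
    o=np.array(d["orientation"]);M=R.from_rotvec(o).as_matrix() if o.shape==(3,) else o
    W=P@M.T+np.array(d["eye"]);W[z==0]=np.nan
    return W
E
python3 - <<'E'
from h import *
for n in ("scene","top"):
    d=get_image(n);cv2.imwrite(f"pics/{n}0.png",cv2.resize(d["image"],(768,576),interpolation=cv2.INTER_CUBIC))
    np.savez(f"{n}0.npz",W=cloud(d),im=d["image"]);print(n,d["eye"],d["orientation"],d["k1"])
print(pinch_z,get_obs())
E
```

```text
scene [1183.13154628  193.28582359  845.72873555] [-1.54683122 -2.1275635   0.75436232] -0.10081486884001012
top [ 431.79677871   21.93333425 1004.06233113] [-2.15869805  2.04485531 -0.22968892] -0.12554096495566894
18.700000000000003 {'t': 0.1, 'qpos': array([ 1.13101138e+00,  4.23753335e-01,  1.63061488e+00, -2.46621984e-05,
        1.08859375e+00, -1.90179414e-02]), 'qvel': array([-0.00257341, -0.00041722, -0.0005805 , -0.00056827,  0.00059844,
       -0.00186942]), 'joint_torque': array([-6.48932905e-05, -5.45615888e+01, -2.74325860e+01,  6.45639212e-02,
        1.87340355e-02, -3.78869015e-05]), 'ee_pos': array([255.06601606, 570.03149434, 221.985837  ]), 'orientation': array([-6.55996066e-01, -3.07204271e+00,  2.10218125e-03]), 'ft_force': array([ 0.43540745, -1.0649494 , -0.55519604]), 'moment': array([ 0.01226022,  0.0059181 , -0.00727273]), 'grasp_force': 0.0, 'width': 87.98532721030611}
```

View pics/scene0.png

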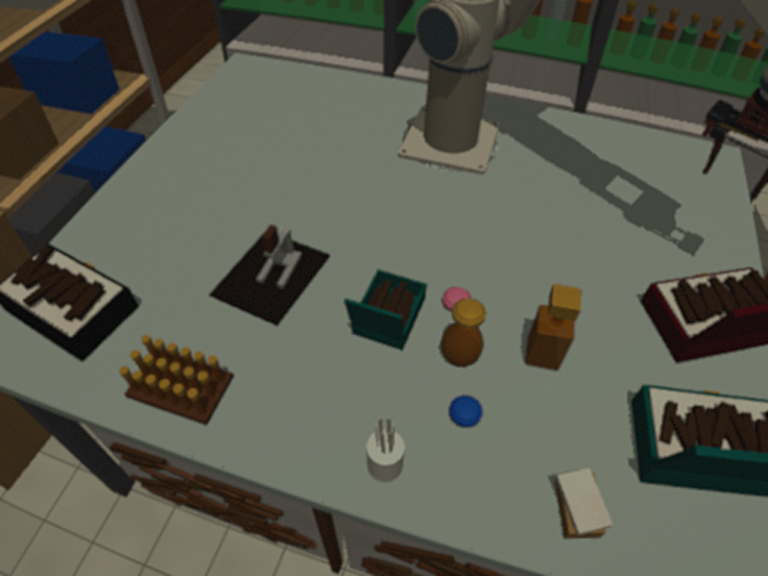

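View pics/top0.png

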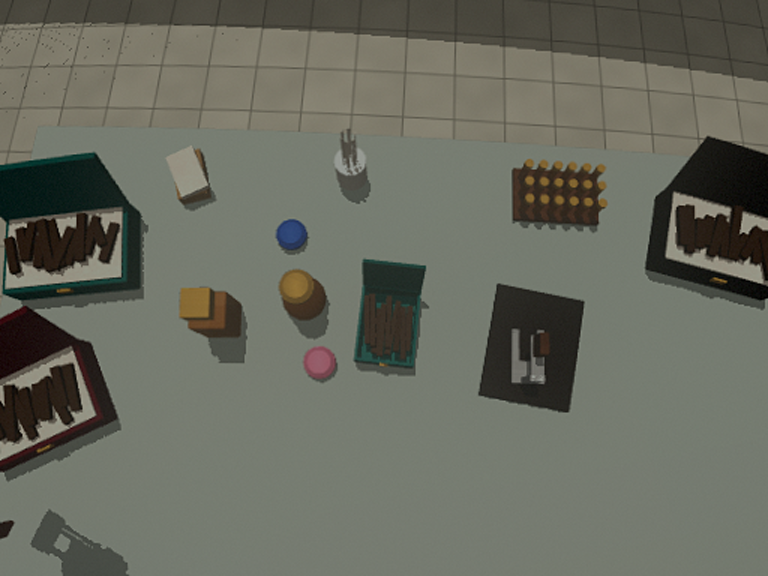

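The top view (768 px wide; up is +x, left is +y) shows the round stopper at about (297,288), the square one at (197,303) and the puller on the tray at (528,355). The fork opens towards +x. The pink decoy is at (320,362).

```bash
cat >> h.py <<'E'
def crop(W,m): return W[m&np.isfinite(W[...,2])]
E
python3 - <<'E'
from h import *
t=np.load("top0.npz");s=np.load("scene0.npz");W=t["W"];im=t["im"];S=s["W"]
def at(u,v): return W[int(v/1.5),int(u/1.5)].round(1)
for n,p in dict(stopper=(297,288),square=(197,303),pink=(320,362),handle=(542,343),counter=(450,450),tray=(560,390),box=(393,275)).items(): print(n,at(*p))
def box(W,x,y,z):
    m=(W[...,0]>x[0])&(W[...,0]<x[1])&(W[...,1]>y[0])&(W[...,1]<y[1])&(W[...,2]>z[0])&(W[...,2]<z[1]);return W[m],m
c=at(297,288);
for A,n in ((W,"top"),(S,"scene")):
    Q,_=box(A,(c[0]-50,c[0]+50),(c[1]-50,c[1]+50),(118,150))
    if len(Q):
        print(n,"stopper",len(Q),cv2.minEnclosingCircle(Q[:,:2].astype(np.float32)),np.percentile(Q[:,2],[5,50,95]))
    h=at(542,343)
    for zr in ((118,135),(112,130),(74,125),(68,85),(12,25)):
        Q,_=box(A,(h[0]-110,h[0]+80),(h[1]-60,h[1]+80),zr)
        if len(Q)>4: print(n,zr,len(Q),cv2.minAreaRect(Q[:,:2].astype(np.float32)),np.median(Q,0).round(1))
    Q,m=box(A,(h[0]-180,h[0]+180),(h[1]-150,h[1]+180),(-5,14)); I=(im if A is W else s["im"])[m]
    d=I.max(1)<50
    print("tray",d.sum(),cv2.minAreaRect(Q[d][:,:2].astype(np.float32)))
E
```

```text
stopper [613.9 161.4 134.8]
square [576.  305.4 167.1]
pink [511.8 129.8  28.4]
handle [ 551.9 -220.9  121. ]
counter [376.2 -98.5  -1. ]
tray [ 485.3 -283.9    8.1]
box [653.7  14.2  92.5]
top stopper 432 ((619.0692749023438, 165.78146362304688), 27.981843948364258) [124.56182408 132.20671398 136.23030532]
top (118, 135) 119 ((551.1598510742188, -224.7581329345703), (35.1580696105957, 17.130319595336914), 1.0851092338562012) [ 552.  -224.9  122.5]
top (112, 130) 127 ((551.1575927734375, -224.64060974121094), (35.1580696105957, 17.36540412902832), 1.0851092338562012) [ 551.9 -223.6  122.2]
top (74, 125) 358 ((532.1446533203125, -225.99168395996094), (24.637245178222656, 74.8899917602539), 89.9435043334961) [ 535.7 -221.7   82.1]
top (68, 85) 217 ((532.0919799804688, -225.96241760253906), (25.406009674072266, 74.71930694580078), 89.31039428710938) [ 518.4 -221.5   77.6]
top (12, 25) 281 ((541.1696166992188, -221.37257385253906), (113.49140930175781, 156.38760375976562), 75.79075622558594) [ 527.8 -205.7   15.9]
tray 3758 ((559.143798828125, -236.1533660888672), (159.55343627929688, 20
[... 290 characters left out ...]
-224.9  124. ]
scene (112, 130) 74 ((550.8670043945312, -225.73532104492188), (36.983741760253906, 15.563857078552246), 1.2696985006332397) [ 556.2 -223.7  123.4]
scene (74, 125) 220 ((533.093017578125, -226.81332397460938), (75.45197296142578, 22.56198501586914), 3.4810781478881836) [ 549.1 -221.7   90.3]
scene (68, 85) 109 ((531.826171875, -228.88552856445312), (24.26835060119629, 73.93348693847656), 88.82728576660156) [ 520.6 -221.5   78.9]
scene (12, 25) 331 ((549.5811157226562, -217.2284393310547), (126.06438446044922, 164.60321044921875), 88.60913848876953) [ 532.5 -221.    16.9]
tray 2035 ((560.75390625, -236.84719848632812), (158.0260772705078, 197.86776733398438), 81.11974334716797)
```

Run:
```python
import cv2,numpy as np
t=np.load("top0.npz")["im"];s=np.load("scene0.npz")["im"]
a=cv2.resize(t[180:285,310:400],(480,560),interpolation=cv2.INTER_CUBIC)
cv2.imwrite("pics/c1.png",a)
```

```text
(no output)
```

View pics/c1.png

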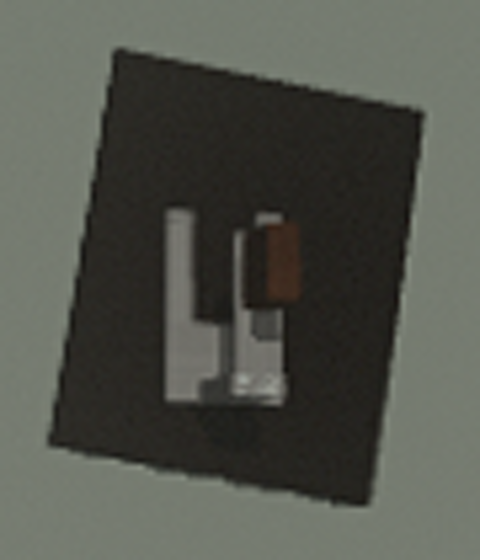

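Measured: puller origin (551, -225) with yaw of about 1°, stopper (620, 164.4), tray centre (560, -236.5). I'll turn the tool first, then travel.

Call:
jog_arm:
  commands:
    - [1,[0,0,0],[0,0,-0.184]]
    - [1,[0,0,0],[0,0,-0.184]]
    - [1,[0,0,0],[0,0,-0.184]]
    - [1,[-0.15,-0.4,0],[0,0,0]]
    - [1,[-0.15,-0.4,0],[0,0,0]]
    - [1,[-0.15,-0.4,0],[0,0,0]]
    - [1,[-0.15,-0.4,0],[0,0,0]]
    - [1,[-0.15,-0.4,0],[0,0,0]]
    - [1,[-0.15,-0.4,0],[0,0,0]]
    - [1,[-0.15,-0.4,0],[0,0,0]]

```text
t: 1.1
ee_pos: [364.0, 290.1, 222.5]
orientation: [0.02, -3.141, 0.0]
ft_force: [1.1, -1.0, 0.2]
width: 87.7
grasp_force: 0.0
```

Call:
jog_arm:
  commands:
    - [1,[-0.15,-0.4,0],[0,0,0]]
    - [1,[-0.15,-0.4,0],[0,0,0]]
    - [1,[-0.15,-0.4,0],[0,0,0]]
    - [1,[-0.15,-0.4,0],[0,0,0]]
    - [1,[-0.15,-0.4,0],[0,0,0]]
    - [1,[-0.15,-0.4,0],[0,0,0]]
    - [1,[-0.15,-0.4,0],[0,0,0]]
    - [1,[-0.15,-0.4,0],[0,0,0]]
    - [1,[0,0,0],[0,0,0]]
    - [1,[0,0,0],[0,0,0]]

```text
t: 2.1
ee_pos: [487.6, -27.3, 222.3]
orientation: [0.016, -3.141, -0.001]
ft_force: [0.5, 0.2, 0.0]
width: 87.8
grasp_force: 0.0
```

Call:
jog_arm:
  commands:
    - [1,[-0.12,-0.396,0],[0,0,0]]
    - [1,[-0.12,-0.396,0],[0,0,0]]
    - [1,[-0.12,-0.396,0],[0,0,0]]
    - [1,[-0.12,-0.396,0],[0,0,0]]
    - [1,[-0.12,-0.396,0],[0,0,0]]
    - [1,[0,0,0.2],[0,0,0]]
    - [1,[0,0,0.2],[0,0,0]]
    - [1,[0,0,0.2],[0,0,0]]
    - [1,[0,0,0],[0,0,0]]
    - [1,[0,0,0],[0,0,0]]

```text
t: 3.1
ee_pos: [550.4, -222.5, 162.7]
orientation: [0.022, -3.141, -0.001]
ft_force: [-1.0, -0.0, 0.4]
width: 87.8
grasp_force: 0.0
```

Call:
jog_arm:
  commands:
    - [1,[0,-0.025,0.2],[0,0,0]]
    - [1,[0,0,0.2],[0,0,0]]
    - [1,[0,0,0.2],[0,0,0]]
    - [1,[0,0,0.16],[0,0,0]]
    - [1,[0,0,0],[0,0,0]]
    - [1,[0,0,0],[0,0,0]]
    - [1,[0,0,0],[0,0,0]]

```text
t: 3.8
ee_pos: [551.3, -226.6, 87.9]
orientation: [-0.02, 3.14, -0.001]
ft_force: [0.6, -1.2, -1.0]
width: 87.6
grasp_force: 0.0
```

Run:
```python
from h import *
d=get_image("scene");cv2.imwrite("pics/s1.png",cv2.resize(d["image"][110:230,120:250],(780,600)[:2],interpolation=cv2.INTER_CUBIC))
print(get_obs()["ee_pos"])
```

```text
[ 551.28246653 -226.58649492   87.90499224]
```

View pics/s1.png

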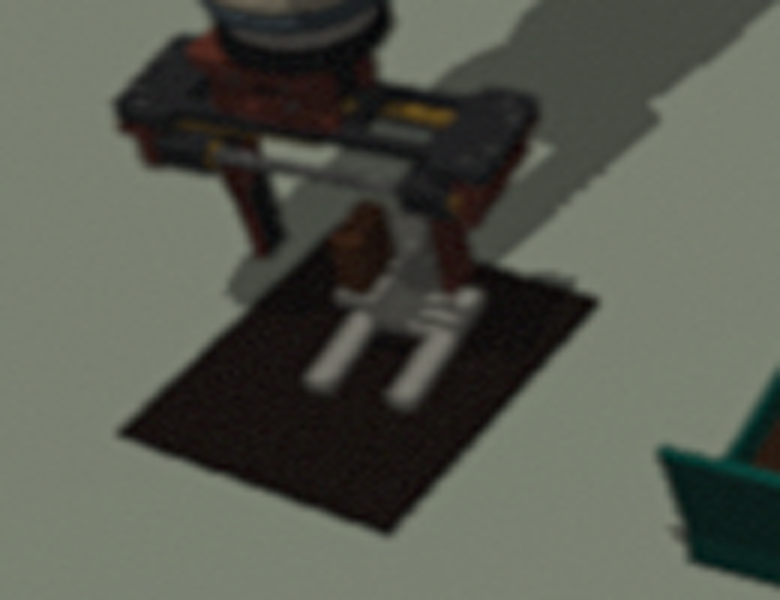

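The handle (about (360,245) in the crop) is centred between the open fingers, so I'll close on it and lift.

Call:
jog_arm:
  commands:
    - [-1,[0,0,0.02],[0,0,0]]
    - [-1,[0,0,0],[0,0,0]]
    - [-1,[0,0,0],[0,0,0]]
    - [-1,[0,0,0],[0,0,0]]
    - [-1,[0,0,0],[0,0,0]]
    - [-1,[0,0,0],[0,0,0]]
    - [-1,[0,0,0],[0,0,0]]
    - [-1,[0,0,0],[0,0,0]]
    - [-1,[0,0,0],[0,0,0]]
    - [-1,[0,0,0],[0,0,0]]

```text
t: 4.85
ee_pos: [550.3, -226.3, 84.6]
orientation: [0.02, -3.141, -0.0]
ft_force: [0.1, 0.9, -1.7]
width: 15.9
grasp_force: 30.0
```

Call:
jog_arm:
  commands:
    - [-1,[0,0,-0.05],[0,0,0]]
    - [-1,[0,0,-0.15],[0,0,0]]
    - [-1,[0,0,-0.25],[0,0,0]]
    - [-1,[0,0,-0.25],[0,0,0]]
    - [-1,[0,0,-0.25],[0,0,0]]
    - [-1,[0,0,-0.25],[0,0,0]]
    - [-1,[0,0,-0.2],[0,0,0]]
    - [-1,[0,0,-0.1],[0,0,0]]
    - [-1,[0,0,0],[0,0,0]]
    - [-1,[0,0,0],[0,0,0]]

```text
t: 5.85
ee_pos: [550.0, -226.1, 234.3]
orientation: [0.02, -3.141, -0.0]
ft_force: [-0.5, -0.6, -2.3]
width: 15.8
grasp_force: 30.0
```

Call:
jog_arm:
  commands:
    - [-1,[0.01,0.15,0],[0,0,0]]
    - [-1,[0.02,0.3,0],[0,0,0]]
    - [-1,[0.02,0.3,0],[0,0,0]]
    - [-1,[0.02,0.3,0],[0,0,0]]
    - [-1,[0.02,0.3,0],[0,0,0]]
    - [-1,[0.02,0.3,0],[0,0,0]]
    - [-1,[0.02,0.3,0],[0,0,0]]
    - [-1,[0.02,0.3,0],[0,0,0]]
    - [-1,[0.02,0.3,0],[0,0,0]]
    - [-1,[0.02,0.3,0],[0,0,0]]

```text
t: 6.85
ee_pos: [526.4, 60.3, 233.5]
orientation: [0.02, -3.139, 0.0]
ft_force: [0.4, -0.2, -1.3]
width: 15.8
grasp_force: 30.0
```

Call:
jog_arm:
  commands:
    - [-1,[0.02,0.3,0],[0,0,0]]
    - [-1,[0.02,0.3,0],[0,0,0]]
    - [-1,[0.02,0.3,0],[0,0,0]]
    - [-1,[0.01,0.15,0],[0,0,0]]
    - [-1,[0,0,0],[0,0,0]]
    - [-1,[0,0,0],[0,0,0]]
    - [-1,[0,0,0],[0,0,0]]

```text
t: 7.55
ee_pos: [519.3, 162.4, 234.4]
orientation: [0.019, -3.141, 0.001]
ft_force: [-0.2, 0.0, -1.6]
width: 16.2
grasp_force: 30.0
```

Run:
```python
from h import *
print(get_obs()["ee_pos"])
d=get_image("scene");e=get_obs()["ee_pos"]
W=cloud(d);cv2.imwrite("pics/s2.png",cv2.resize(d["image"][120:270,230:400],(680,600),interpolation=cv2.INTER_CUBIC))
for zr in ((152,172),(205,220),(226,260)):
    m=(abs(W[...,0]-e[0])<70)&(abs(W[...,1]-e[1])<50)&(W[...,2]>zr[0])&(W[...,2]<zr[1]);Q=W[m]
    print(zr,len(Q),cv2.minAreaRect(Q[:,:2].astype(np.float32)) if len(Q)>3 else 0,np.percentile(Q,[2,50,98],axis=0).round(1).tolist())
```

```text
[519.27037747 162.38165646 234.35152628]
(152, 172) 384 ((508.43988037109375, 160.3800811767578), (95.16309356689453, 56.521968841552734), 0.810935914516449) [[465.1, 133.0, 159.6], [500.4, 161.2, 166.6], [554.7, 188.1, 169.3]]Traceback (most recent call last):
  File "<stdin>", line 7, in <module>
    return _quantile_unchecked(
        a, q, axis, out, overwrite_input, method, keepdims, weights)
    return _ureduce(a,
                    func=_quantile_ureduce_func,
    ...<5 lines>...
                    overwrite_input=overwrite_input,
                    method=method)
    r = func(a, **kwargs)
    result = _quantile(arr,
                       quantiles=q,
    ...<2 lines>...
                       out=out,
                       weights=wgt)
    slices_having_nans = np.isnan(arr[-1, ...])
                                  ~~~^^^^^^^^^
IndexError: index -1 is out of bounds for axis 0 with size 0
```

View pics/s2.png

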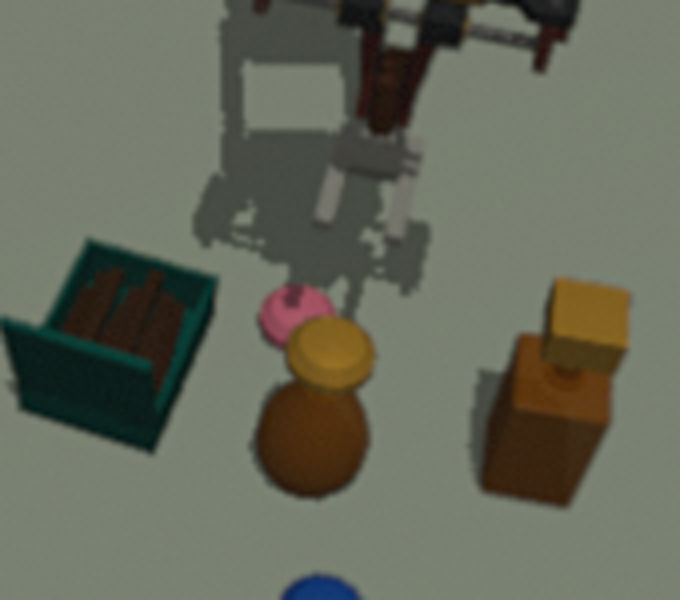

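The fork sits at about (362,190) in the crop, clear in front of the amber stopper, and needs about +2 mm in y. Next I lower it 62 mm and then drive it in along +x.

Call:
jog_arm:
  commands:
    - [-1,[0,0.01,0.12],[0,0,0]]
    - [-1,[0,0,0.2],[0,0,0]]
    - [-1,[0,0,0.2],[0,0,0]]
    - [-1,[0,0,0.1],[0,0,0]]
    - [-1,[0,0,0],[0,0,0]]
    - [-1,[-0.1,0,0],[0,0,0]]
    - [-1,[-0.15,0,0],[0,0,0]]
    - [-1,[-0.15,0,0],[0,0,0]]
    - [-1,[0,0,0],[0,0,0]]
    - [-1,[0,0,0],[0,0,0]]

```text
t: 8.6
ee_pos: [559.9, 164.8, 173.2]
orientation: [-0.019, 3.141, 0.0]
ft_force: [0.1, -0.1, -1.5]
width: 16.1
grasp_force: 30.0
```

Run:
```python
from h import *
o=get_obs();print(o["ee_pos"],o["ft_force"])
e=o["ee_pos"]
d=get_image("scene")
cv2.imwrite("pics/s3.png",cv2.resize(d["image"][150:250,260:360],(600,600),interpolation=cv2.INTER_CUBIC))
```

```text
[559.92689474 164.78370452 173.20754693] [ 0.07695642 -0.05659161 -1.5354176 ]
```

View pics/s3.png

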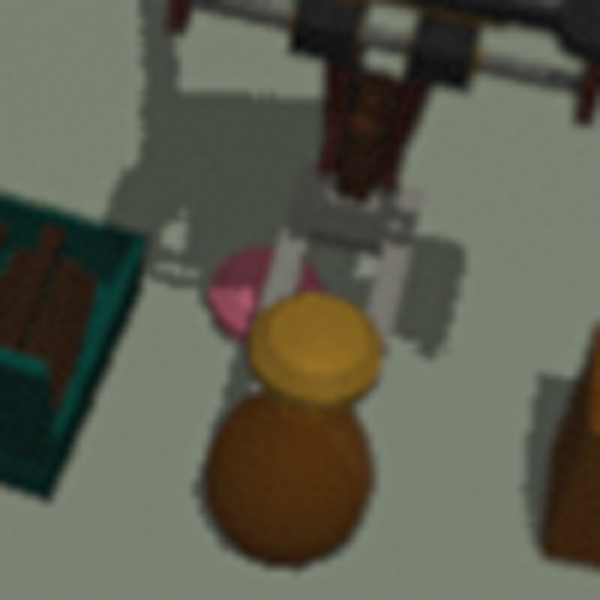

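The tines, at (285,265) and (385,290), head in symmetrically just under the head of the stopper. I go on about 62 mm.

Call:
jog_arm:
  commands:
    - [-1,[-0.12,0,0],[0,0,0]]
    - [-1,[-0.15,0,0],[0,0,0]]
    - [-1,[-0.15,0,0],[0,0,0]]
    - [-1,[-0.12,0,0],[0,0,0]]
    - [-1,[-0.08,0,0],[0,0,0]]
    - [-1,[0,0,0],[0,0,0]]
    - [-1,[0,0,0],[0,0,0]]
    - [-1,[0,0,0],[0,0,0]]

```text
t: 9.45
ee_pos: [620.8, 165.6, 172.5]
orientation: [0.02, -3.141, 0.0]
ft_force: [-0.2, 0.1, -1.9]
width: 16.0
grasp_force: 30.0
```

Call:
jog_arm:
  commands:
    - [-1,[-0.01,0,-0.05],[0,0,0]]
    - [-1,[0,0,-0.04],[0,0,0]]
    - [-1,[0,0,-0.03],[0,0,0]]
    - [-1,[0,0,-0.03],[0,0,0]]
    - [-1,[0,0,-0.03],[0,0,0]]
    - [-1,[0,0,-0.03],[0,0,0]]
    - [-1,[0,0,-0.03],[0,0,0]]
    - [-1,[0,0,-0.03],[0,0,0]]
    - [-1,[0,0,-0.03],[0,0,0]]
    - [-1,[0,0,-0.03],[0,0,0]]

```text
t: 10.45
ee_pos: [622.5, 165.6, 206.1]
orientation: [-0.02, 3.141, 0.0]
ft_force: [0.4, -0.2, -1.7]
width: 16.0
grasp_force: 30.0
```

Call:
jog_arm:
  commands:
    - [-1,[0,0,-0.05],[0,0,0]]
    - [-1,[0,0,-0.05],[0,0,0]]
    - [-1,[0,0,-0.08],[0,0,0]]
    - [-1,[0,0,-0.08],[0,0,0]]
    - [-1,[0,0,-0.08],[0,0,0]]
    - [-1,[0,0,-0.04],[0,0,0]]
    - [-1,[0,0,0],[0,0,0]]
    - [-1,[0,0,0],[0,0,0]]
    - [-1,[0,0,0],[0,0,0]]
    - [-1,[0,0,0],[0,0,0]]

```text
t: 11.45
ee_pos: [622.2, 165.5, 243.2]
orientation: [0.02, -3.141, 0.0]
ft_force: [-0.1, -0.1, -3.1]
width: 15.9
grasp_force: 30.0
```

Run:
```python
from h import *
o=get_obs();print(o["ee_pos"],o["ft_force"])
d=get_image("scene")
cv2.imwrite("pics/s4.png",cv2.resize(d["image"][130:250,250:370],(600,600),interpolation=cv2.INTER_CUBIC))
```

```text
[622.24047762 165.53709171 243.22029733] [-0.07766571 -0.12686163 -3.10692254]
```

View pics/s4.png

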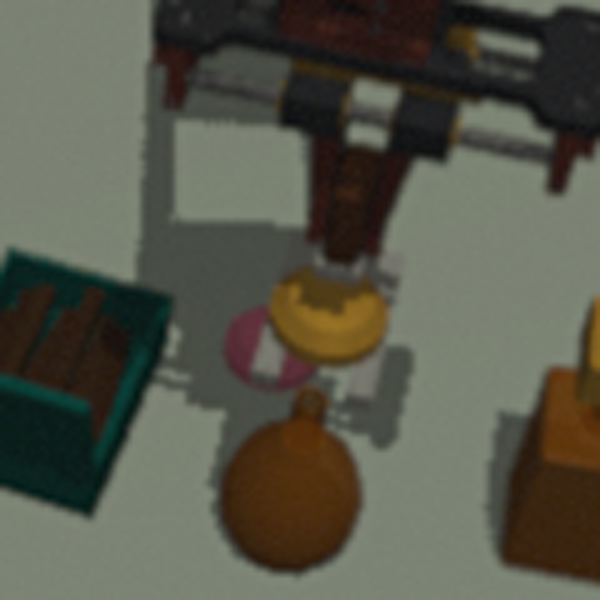

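The stopper is out of the neck and on the fork at (330,315). I'll measure where it sits and whether it is level.

Run:
```python
from h import *
d=get_image("scene");W=cloud(d);im=d["image"].astype(int)
e=get_obs()["ee_pos"]
near=(abs(W[...,0]-e[0])<90)&(abs(W[...,1]-e[1])<50)&(W[...,2]>150)&(W[...,2]<215)
br=near&(im[...,2]>im[...,0]*2)&(im[...,2]>60)
Q=W[br];print(len(Q),np.percentile(Q,[2,50,98],axis=0).round(1).tolist(),cv2.minEnclosingCircle(Q[:,:2].astype(np.float32)))
T=Q[Q[:,2]>np.percentile(Q[:,2],60)];A=np.c_[T[:,:2]-T[:,:2].mean(0),np.ones(len(T))];print("slope",np.linalg.lstsq(A,T[:,2],rcond=None)[0],len(T))
g=near&~br&(W[...,2]<190);G=W[g];print(len(G),np.percentile(G,[2,50,98],axis=0).round(1).tolist())
```

```text
332 [[608.7, 138.6, 179.7], [630.2, 163.5, 192.0], [646.2, 186.9, 196.7]] ((622.171142578125, 162.44290161132812), 26.956445693969727)
slope [-2.62708491e-02  9.29277445e-03  1.94902793e+02] 133
252 [[568.1, 135.6, 168.8], [628.4, 177.7, 175.5], [659.0, 191.3, 187.6]]
```

The stopper lies level and centred in the fork (head centre about (622,162), origin at about 175). I'll carry it back gently.

Call:
jog_arm:
  commands:
    - [-1,[0.01,-0.05,0],[0,0,0]]
    - [-1,[0.02,-0.1,0],[0,0,0]]
    - [-1,[0.03,-0.15,0],[0,0,0]]
    - [-1,[0.04,-0.2,0],[0,0,0]]
    - [-1,[0.048,-0.24,0],[0,0,0]]
    - [-1,[0.048,-0.24,0],[0,0,0]]
    - [-1,[0.048,-0.24,0],[0,0,0]]
    - [-1,[0.048,-0.24,0],[0,0,0]]
    - [-1,[0.048,-0.24,0],[0,0,0]]
    - [-1,[0.048,-0.24,0],[0,0,0]]

```text
t: 12.55
ee_pos: [585.3, -31.0, 243.9]
orientation: [-0.019, 3.141, -0.0]
ft_force: [-0.4, -0.4, -1.4]
width: 15.9
grasp_force: 30.0
```

Call:
jog_arm:
  commands:
    - [-1,[0.048,-0.24,0],[0,0,0]]
    - [-1,[0.048,-0.24,0],[0,0,0]]
    - [-1,[0.048,-0.24,0],[0,0,0]]
    - [-1,[0.048,-0.24,0],[0,0,0]]
    - [-1,[0.048,-0.24,0],[0,0,0]]
    - [-1,[0.048,-0.24,0],[0,0,0]]
    - [-1,[0.04,-0.2,0],[0,0,0]]
    - [-1,[0.03,-0.15,0],[0,0,0]]
    - [-1,[0.02,-0.1,0],[0,0,0]]
    - [-1,[0.01,-0.05,0],[0,0,0]]

```text
t: 13.55
ee_pos: [549.4, -224.3, 243.7]
orientation: [-0.018, 3.142, 0.0]
ft_force: [-0.0, -0.0, -1.3]
width: 16.0
grasp_force: 30.0
```

Call:
jog_arm:
  commands:
    - [-1,[0,0,0.05],[0,0,0]]
    - [-1,[0,0,0.1],[0,0,0]]
    - [-1,[0,0,0.15],[0,0,0]]
    - [-1,[0,0,0.2],[0,0,0]]
    - [-1,[0,0,0.2],[0,0,0]]
    - [-1,[0,0,0.2],[0,0,0]]
    - [-1,[0,0,0.2],[0,0,0]]
    - [-1,[0,0,0.15],[0,0,0]]
    - [-1,[0,0,0.1],[0,0,0]]
    - [-1,[0,0,0.05],[0,0,0]]

```text
t: 14.55
ee_pos: [549.4, -222.8, 102.3]
orientation: [0.021, -3.14, -0.001]
ft_force: [-0.5, -0.3, -2.1]
width: 15.7
grasp_force: 30.0
```

Call:
jog_arm:
  commands:
    - [-1,[0,0,0.05],[0,0,0]]
    - [-1,[0,0,0.04],[0,0,0]]
    - [-1,[0,0,0.03],[0,0,0]]
    - [-1,[0,0,0.02],[0,0,0]]
    - [-1,[0,0,0],[0,0,0]]
    - [-1,[0,0,0],[0,0,0]]
    - [-1,[0,0,0],[0,0,0]]

```text
t: 15.25
ee_pos: [550.0, -223.4, 90.0]
orientation: [-0.02, 3.141, -0.0]
ft_force: [-0.3, 0.6, -0.8]
width: 15.9
grasp_force: 30.0
```

Call:
jog_arm:
  commands:
    - [-1,[0,0,0.01],[0,0,0]]
    - [-1,[0,0,0.01],[0,0,0]]
    - [-1,[0,0,0.01],[0,0,0]]
    - [-1,[0,0,0],[0,0,0]]
    - [-1,[0,0,0],[0,0,0]]

```text
t: 15.75
ee_pos: [549.8, -223.3, 86.6]
orientation: [0.02, -3.141, -0.0]
ft_force: [0.8, -0.2, -1.8]
width: 16.1
grasp_force: 30.0
```

Call:
jog_arm:
  commands:
    - [-1,[0,0,0.01],[0,0,0]]
    - [-1,[0,0,0.005],[0,0,0]]
    - [-1,[0,0,0],[0,0,0]]
    - [-1,[0,0,0],[0,0,0]]

```text
t: 16.15
ee_pos: [549.8, -223.3, 85.2]
orientation: [-0.02, 3.141, -0.0]
ft_force: [-1.1, 0.1, -1.2]
width: 15.8
grasp_force: 30.0
```

Call:
jog_arm:
  commands:
    - [-1,[0,0,0.005],[0,0,0]]
    - [-1,[0,0,0.005],[0,0,0]]
    - [-1,[0,0,0],[0,0,0]]
    - [-1,[0,0,0],[0,0,0]]

```text
t: 16.55
ee_pos: [550.0, -223.4, 84.4]
orientation: [-0.02, 3.141, -0.0]
ft_force: [0.2, 1.5, 1.6]
width: 15.5
grasp_force: 30.0
```

The tray takes the weight now (force went from about -2 to +1.6 N). I release and withdraw straight up.

Call:
jog_arm:
  commands:
    - [-0.5,[0,0,0],[0,0,0]]
    - [-0.4,[0,0,0],[0,0,0]]
    - [-0.2,[0,0,0],[0,0,0]]
    - [0,[0,0,0],[0,0,0]]
    - [0.3,[0,0,0],[0,0,0]]
    - [0.3,[0,0,0],[0,0,0]]
    - [0.3,[0,0,0],[0,0,0]]
    - [0.3,[0,0,0],[0,0,0]]

```text
t: 17.35
ee_pos: [549.8, -223.3, 84.2]
orientation: [-0.02, 3.142, 0.0]
ft_force: [-0.2, -0.8, -0.7]
width: 57.2
grasp_force: 0.0
```

Call:
jog_arm:
  commands:
    - [0.3,[0,0,-0.1],[0,0,0]]
    - [0.3,[0,0,-0.2],[0,0,0]]
    - [0.3,[0,0,-0.3],[0,0,0]]
    - [0.3,[0,0,-0.3],[0,0,0]]
    - [0.3,[0,0,-0.3],[0,0,0]]
    - [0.3,[0.2,0,-0.3],[0,0,0]]
    - [0.3,[0.4,0,0],[0,0,0]]
    - [0.3,[0.4,0,0],[0,0,0]]
    - [0.3,[0,0,0],[0,0,0]]
    - [0.3,[0,0,0],[0,0,0]]

```text
t: 18.35
ee_pos: [449.8, -224.9, 235.2]
orientation: [-0.018, 3.14, -0.001]
ft_force: [0.8, 0.3, 0.4]
width: 56.8
grasp_force: 0.0
```

Run:
```python
from h import *
d=get_image("scene");W=cloud(d);im=d["image"].astype(int)
cv2.imwrite("pics/s5.png",cv2.resize(d["image"][120:230,125:245],(654,600),interpolation=cv2.INTER_CUBIC))
n=(abs(W[...,0]-550)<100)&(abs(W[...,1]+224)<60)
for zr in ((112,132),(74,85),(12,24)):
    Q=W[n&(W[...,2]>zr[0])&(W[...,2]<zr[1])];print(zr,len(Q),cv2.minAreaRect(Q[:,:2].astype(np.float32)) if len(Q)>3 else 0)
b=n&(im[...,2]>im[...,0]*2.2)&(im[...,2]>80)&(W[...,2]<60)
Q=W[b];print(len(Q),cv2.minEnclosingCircle(Q[:,:2].astype(np.float32)),np.percentile(Q[:,2],[5,50,95]))
print(get_obs()["ee_pos"])
```

```text
(112, 132) 71 ((551.155029296875, -224.14556884765625), (33.581268310546875, 14.248830795288086), 2.925856351852417)
(74, 85) 96 ((530.9284057617188, -226.98049926757812), (76.93097686767578, 24.708354949951172), 1.458718180656433)
(12, 24) 216 ((554.3771362304688, -223.16717529296875), (174.84500122070312, 113.70653533935547), 0.1338755488395691)
168 ((545.1395263671875, -231.7474365234375), 33.418704986572266) [26.12695385 34.21820513 39.44576137]
[ 450.72216185 -225.0037555   235.13709038]
```

View pics/s5.png

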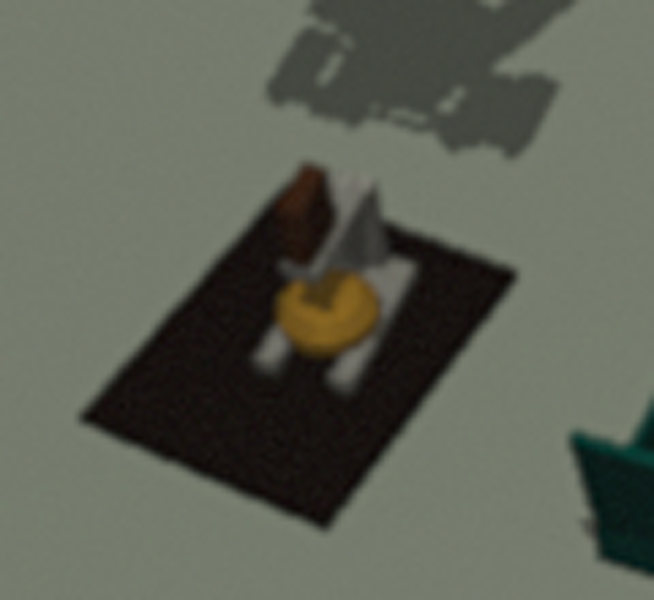

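The puller stands upright on the tray. The stopper lies in its fork at (328,312), within about 10 mm of the fork's middle, and the arm is clear. I hand in.

```bash
python3 -c "
from workcell import close_job;print(close_job())"
```

```text
the job is handed in; nothing more can be done
None
```

The job is handed in (result not reported back): the round stopper was pulled and lies in the fork, the puller stands upright on the tray near where it started, the fingers never came near the round stopper, and the arm stayed well away from the square one.

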